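# Seat a sprung pointer rod in the yoke and hold it pulled out to its mark

### The job

Check the spring of the telescoping pointer rod: lower its square barrel from above down into the open slots of the two-plate yoke, so that it rests on both slot floors with the square collar between the two plates, the square tail cap outside one plate and the knob sticking out past the other. Then pull the knob straight out against the inner spring until the dark ring mark on the rod has just come fully out of the barrel's mouth, and finish with the gripper still holding it there, with the collar drawn up against the plate. Leave the other things on the bench where they are.

Things in the scene. Friction and masses are not known exactly. Their poses are not given: they have to be found in the camera images.
- pointer: Loose 0.25 kg pointer rod, lying level on the bench, its axis 19 mm up. Origin on the axis; +x is the way the rod pulls out, z up. Square aluminium barrel 22 x 22 mm, x = -64 to 82 mm; square dark 38 x 38 mm collar at x = 34 to 42 and tail cap at x = -72 to -64. Bare barrel to grip: x = -60 to 30; centre of mass near x = 20. Beyond the mouth a steel rod with a black knob.
- rod (a joint): how far the rod is pulled out of the barrel, in m: 0 at rest, stop at 0.115. The spring pulls back with 4 N at the start, 10 N at the mark. The length mark is a dark ring 6 mm wide round the 10 mm rod: hidden in the barrel at rest; its rear edge is level with the mouth at 0.080.
- knob (a point): centre of the black knob's grip, on the axis; at rest at x = 118 mm of the pointer, moves out with the rod. The grip is 28 mm long, 18 wide, 22 high, with flat upright sides; then comes an end flange 5 mm thick, 30 x 30 mm.
- collar_face (a point): centre of the collar's face towards the knob, on the axis (x = 42 mm of the pointer)
- tail_face (a point): centre of the tail cap's face towards the knob, on the axis (x = -64 mm of the pointer)
- mouth (a point): centre of the barrel's mouth, on the axis (x = 82 mm of the pointer); the last 4 mm are a round bushing 16 mm across, 22 mm short of the knob at rest
- yoke: Grey yoke fixed to the bench, the same from either end. Origin at the centre of its underside, x along the line for the barrel, z up. Base plate 160 x 90 x 10 mm; two upright plates 10 mm thick, 80 wide, centred at x = -52 and +52, top at z = 76. With the pointer's origin above the yoke's, x axes parallel, the collar has 5 mm and the tail cap 7 mm of room to the plates they will be drawn to.
- slot_a (a point): centre of the slot floor in the plate at x = +52 mm of the yoke, 44 mm above the bench. Both slots are open at the top, 25 mm wide, flaring from 65 mm above the bench to 41 mm wide at the top. On the floors the barrel's axis is 55 mm above the bench.
- slot_b (a point): the same point in the plate at x = -52 mm
- label_roll: white label roll, 72 mm across, 40 mm high, loose bystander; origin under its centre
- heat_sink_1: finned heat sink 34 x 34 x 17 mm, loose bystander; origin under its centre
- screw_box: small carton 45 x 70 x 22 mm, loose bystander; origin under its centre
- esd_brush: black anti-static brush 195 x 22 x 14 mm, loose bystander; origin under its middle
Mind the look-alikes: they are no part of the job. Of the things that look like the pointer, take the one that is farthest to the robot's right at the start.

How it is judged:
By the outcome, as a careful person would: the job done as asked, in the order asked, and still so for the second after the job is handed in, while the arm keeps its last pose, push and grip.
It also fails if it takes over 54 s, if anything falls off the work surface, if the arm or the gripper's body presses on something with over 40 N, if the wrist force passes 120 N, or if a joint passes its speed limit or range.

### The arm

A 7-joint arm with a two-finger parallel gripper is mounted at the origin on a cart in front of the work surface, level with it; the furniture and walls round the work are solid. World frame = base frame: x ahead of the robot, y to its left, z up, the work surface at z = 0. Lengths are in m, angles in rad, forces in N, time in s.
With the tool pointing down it reaches from about 0.4 to 0.875 m from the base axis. Payload 19.3 kg.
Tool frame: the origin (TCP) lies where the fingers leave the gripper's body, on its centre line; the fingertips stand bot.tip_reach ahead of it and the grasp point (between the pads) lies 54 mm ahead of it (bot.tip_reach is the distance from the TCP to the fingertips, in m); z points along the fingers, y is the line along which they close (so a half turn about z gives the same grasp; the last joint's range is limited). The gripper opens to 85 mm and grips with 20 to 120 N. Pads are 22 mm wide; open, the fingers measure 114 mm over their backs; the gripper's body (76 mm by 85 mm) begins 54 mm behind the grasp point. The pads swing forward as they close: fully open they stand 13 mm farther back than shut.
Start: joints at [1.129, 0.521, -0.036, 1.599, 0.021, 1.021, -0.113], TCP at [0.227, -0.582, 0.304] pointing down, gripper open.
Joint ranges: [-2.91, 2.91], [-0.3, 2.13], [-1.5, 1.42], [0.17, 2.43], [-1.26, 4.41], [0.16, 1.93], [-2.52, 2.52]. Speed limits (rad/s): [1.89, 1.89, 2.39, 2.39, 3.01, 3.01, 3.01].

### API

Orientations are given as [roll, pitch, yaw] about the fixed x, y, z axes, in that order (R = Rz(yaw) Ry(pitch) Rx(roll)).
In Python, from workcell import bot gives the robot as it stands. The module is installed in compiled form; this text tells all that it offers.
- The arm moves only by the shell command python3 -m jog 'ROWS' [FORCE]. ROWS is JSON, a list that holds one entry, the list of rows, each a list of 7 numbers: the shift along the tool's x, y, z in mm, then the turn, a rotation vector about the tool's x, y, z in rad, then the opening, from 0 (shut) to 1 (fully open). In form: [[[tx, ty, tz, wx, wy, wz, fingers], ...]]. A call has 1 to 5 rows; each row shifts and turns the commanded pose from where the row before left it, along the tool's axes as they then stand; what a row does not reach is not made up. A row lasts 1/10 s, in which the tool goes at most 50 mm and 8.59 degrees, less where a joint would pass 70% of its speed; a pose out of reach is approached as far as the arm can. A call is refused whole if a number of a shift passes 50 or a number of a turn 0.15, either way. A call with a gripper value outside its range is refused whole. The fingers move at their own pace and stop on an object; FORCE is the grip in N (left out, the last holds). Time passes only in rows, so rows that do not move let the fingers close. It gives the time, the measured TCP pose, the force, the opening and the grip force at its end, in the units of the state.
- bot.observe(): the state, without advancing time (a new reading comes with each control period).
- bot.grab_frame(name): name is "side" or "top"; returns a dict with "img" (420x560x3 uint8, red, green, blue), "intrinsics" (3x3 intrinsics, pixels), "k1" (the pictures are not rectified: a ray, as slopes to the right and down, at radius r is drawn at 1 + k1 r^2 times it, then the intrinsics apply), "R" (3x3) and "t" (3): a world point X has camera coordinates R X + t. Camera axes: x right, y down, z forward; pixel columns grow to the right and rows downward; lengths in m; the calibration is good to about 2 mm. A picture is of the moment at which its call begins. There is no depth.
- bot.job_done(): hands the job in; it is judged then, once.
Trained networks look in a picture, given as the dict that the camera call returned (one of the last four; its "shot" number tells which), for a name from the list of things; names that differ only in an ending like _2 or _b are one class to them, and where a whole thing is asked for, a point or a joint stands for the part that bears it (a point fixed in the world has none). Each returns a list of dicts, best first, with "conf" (0 to 1); they miss things now and then, are a little off and sometimes report something else, mostly with a low value. They report only what shows in the picture. A call takes as long as a camera call. They do not tell look-alikes from the thing itself.
- bot.trace(query, picture): "region" (420x560 bool, what is visible of it).
- bot.spot_point(query, picture): "xyz" ([x, y, z] in m, in world coordinates, good to about 4 mm: a listed point, or the origin of a listed thing).
The state is a dict: "clock": time; "qpos": joint angles; "qd": joint speeds; "joint_efforts": joint torques, N m; "position": TCP position; "tool_rot": TCP orientation; "force": force on the tool from outside, world axes, zero at the start; "moment": the same for the moment, N m; "grip_width": finger opening in m; "finger_force": force on a finger pad.
Only numpy, scipy, OpenCV 4.12 (cv2) and the standard library are available. Lean on these libraries where they do the work, as an engineer would, in place of code of your own. Each camera call takes 0.05 s, during which the arm holds its last target. There are 200 camera calls.

## Working session

There is one attempt and no reset: what is moved stays moved. The work goes in short steps, Python scripts to look and compute and a shell command to move; the robot and the scene stay as the last step left them, time stands still between calls to the robot, and variables do not carry over. Pictures are saved under pics/ and viewed, at most 10 in all, crops included, and the job is handed in when it is done.

```bash
mkdir -p pics
cat > h.py <<'E'
import numpy as np, cv2
from workcell import bot
def save(f,n): cv2.imwrite('pics/'+n+'.png', f['img'][:,:,::-1])
def px(f,X):
    c=np.asarray(X)@np.array(f['R']).T+f['t']; s=c[...,:2]/c[...,2:]
    s=s*(1+f['k1']*(s**2).sum(-1,keepdims=True)); K=np.array(f['intrinsics'])
    return s*[K[0,0],K[1,1]]+[K[0,2],K[1,2]]
def ray(f,u,v):
    K=np.array(f['intrinsics']);d=np.array([(u-K[0,2])/K[0,0],(v-K[1,2])/K[1,1]]);s=d.copy()
    for _ in range(20): s=d/(1+f['k1']*(s@s))
    R=np.array(f['R']);return -R.T@f['t'],R.T@np.array([s[0],s[1],1])
def at_z(f,u,v,z):
    o,d=ray(f,u,v);return o+d*(z-o[2])/d[2]
E
python3 - <<'E'
from h import *
np.set_printoptions(precision=4,suppress=True)
ims=[]
for c in('top','side'):
    f=bot.grab_frame(c);save(f,c+'0')
    print(c,'campos',-np.array(f['R']).T@f['t'])
    for q in('pointer','knob','collar_face','tail_face','mouth','yoke','slot_a','label_roll','heat_sink_1','screw_box','esd_brush'):
        print(q,[(np.round(d['xyz'],4).tolist(),round(d['conf'],2)) for d in bot.spot_point(q,f)])
s=bot.observe();print(s['position'],s['tool_rot'],s['clock'],bot.tip_reach)
E
```

```text
top campos [0.3356 0.0831 1.0566]
pointer [([0.4366, 0.0138, 0.0185], 0.83), ([0.5643, 0.4923, 0.0159], 0.6)]
knob [([0.4735, 0.416, 0.02], 0.63), ([0.4478, -0.1085, 0.0126], 0.57)]
collar_face [([0.5267, 0.4645, 0.0172], 0.91), ([0.4421, -0.0326, 0.0147], 0.9)]
tail_face [([0.6154, 0.5283, 0.0227], 0.97), ([0.4329, 0.0739, 0.018], 0.94)]
mouth [([0.4455, -0.071, 0.0203], 0.82), ([0.5026, 0.4379, 0.0188], 0.82)]
yoke [([0.6177, 0.0422, 0.001], 0.61)]
slot_a [([0.6267, 0.0939, 0.0462], 0.82), ([0.605, -0.0077, 0.0448], 0.63)]
label_roll [([0.4463, -0.073, 0.0215], 0.64)]
heat_sink_1 [([0.4281, -0.2967, -0.002], 0.48)]
screw_box [([0.4529, 0.2739, 0.0024], 0.95)]
esd_brush [([0.3764, -0.3124, -0.0005], 0.98)]
side campos [0.5    1.2338 1.0084]
pointer [([0.5634, 0.4911, 0.0168], 0.85), ([0.4391, 0.0065, 0.0207], 0.6)]
knob [([0.4707, 0.4159, 0.0177], 0.74), ([0.4504, -0.1085, 0.0189], 0.64)]
collar_face [([0.5284, 0.4641, 0.0197], 0.73), ([0.4418, -0.0315, 0.0205], 0.68)]
tail_face [([0.433, 0.0723, 0.0189], 0.95), ([0.6162, 0.5261, 0.0166], 0.89)]
mouth [([0.4969, 0.4392, 0.0176], 0.67), ([0.4455, -0.0713, 0.02], 0.66)]
yoke [([0.6133, 0.0453, 0.0004], 0.83)]
slot_a [([0.6327, 0.0878, 0.0424], 0.92), ([0.606, -0.0056, 0.0475], 0.6)]
label_roll [([0.5244, -0.2935, -0.0005], 0.52)]
heat_sink_1 [([0.4325, -0.2916, -0.0014], 0.6)]
screw_box [([0.4516, 0.2742, 0.0001], 0.94), ([0.4534, -0.1097, 0.0179], 0.61)]
esd_brush [([0.3772, -0.3145, 0.0022], 0.63), ([0.6339, 0.087, 0.041], 0.52)]
[ 0.2271 -0.5823  0.3039] [ 3.1416 -0.      0.3718] 1.2 0.0726
```

View pics/top0.png

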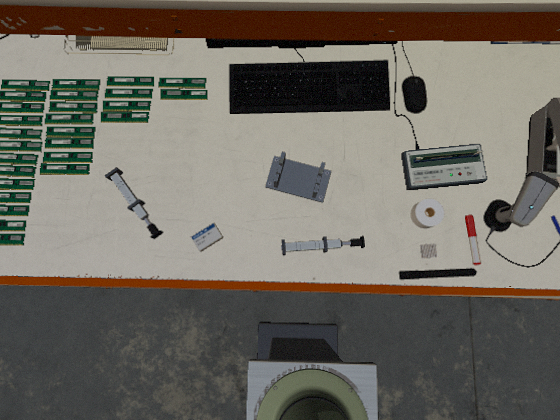

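View pics/side0.png

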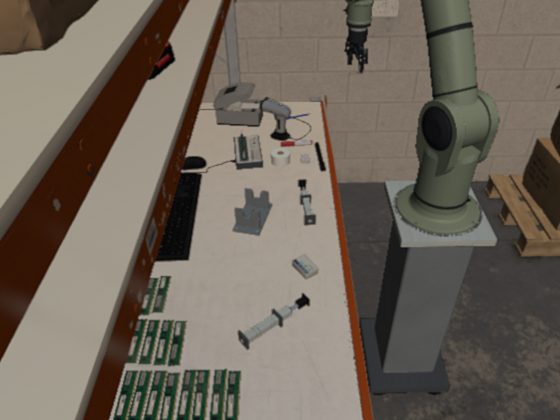

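The pictures show the target pointer near (322,244) in top, its knob to the right at about (362,241). The yoke is near (298,177), with its slot line running roughly left–right and tilted. The other pointer, at (135,205), is the look-alike. I'll fit silhouettes in both views to refine the poses.

```bash
cat > fit.py <<'E'
from h import *
from scipy.optimize import minimize
def box(x0,x1,y0,y1,z0,z1): return np.array([[x,y,z] for x in(x0,x1) for y in(y0,y1) for z in(z0,z1)])/1e3
YOKE=[box(-80,80,-45,45,0,10)]
for c in(-52,52):
    YOKE.append(box(c-5,c+5,-40,40,10,44))
    for s in(-1,1):
        YOKE.append(np.array([[c+d,s*y,z] for d in(-5,5) for y,z in((12.5,44),(40,44),(12.5,65),(20.5,76),(40,76))])/1e3)
BODY=[box(-64,82,-11,11,-11,11),box(34,42,-19,19,-19,19),box(-72,-64,-19,19,-19,19)]
def ROD(e=0): return [box(82,104+e,-5,5,-5,5),box(104+e,132+e,-9,9,-11,11),box(132+e,137+e,-15,15,-15,15)]
S=4
def render(f,parts,p,z=0):
    m=np.zeros((420*S,560*S),np.uint8);c,s=np.cos(p[2]),np.sin(p[2])
    for P in parts:
        X=P@np.array([[c,s,0],[-s,c,0],[0,0,1]])+[p[0],p[1],z]
        h=cv2.convexHull((((px(f,X)+.5)*S-.5)*16).round().astype(np.int32))
        cv2.fillConvexPoly(m,h,1,shift=4)
    return cv2.resize(m.astype(np.float32),(560,420),interpolation=cv2.INTER_AREA)
def fit(obs,parts,p0,z=0):
    cost=lambda p:sum(np.abs(render(f,parts,p,z)-r).sum()/np.sqrt(r.sum()) for f,r in obs)
    sim=np.array([p0]+[np.array(p0)+d for d in np.diag([.008,.008,.08])])
    r=minimize(cost,p0,method='Nelder-Mead',options=dict(initial_simplex=sim,xatol=1e-4,fatol=1e-3))
    return r.x,r.fun
def region(q,f,near):
    u=px(f,np.array(near));b=None
    for d in bot.trace(q,f):
        ys,xs=np.nonzero(d['region'])
        if len(xs) and np.hypot(xs.mean()-u[0],ys.mean()-u[1])<25: return d['region'].astype(np.float32)
E
python3 - <<'E'
from fit import *
F=[bot.grab_frame(c) for c in('top','side')]
for q,parts,p0,z in(('yoke',YOKE,[.616,.043,1.327],0),('pointer',BODY+ROD(),[.438,.01,-1.486],.019)):
    obs=[(f,region(q,f,[p0[0],p0[1],z])) for f in F]
    obs=[o for o in obs if o[1] is not None]
    print(q,[o[1].sum() for o in obs])
    for o in ([obs]+[[x] for x in obs]): print(fit(o,parts,p0,z))
    if q=='pointer': print('bodyonly',fit(obs,BODY,p0,z))
E
```

```text
yoke [np.float32(1185.0)]
(array([0.61425615, 0.04018226, 1.32918314]), np.float64(2.176907777786255))
(array([0.61425615, 0.04018226, 1.32918314]), np.float64(2.176907777786255))
pointer [np.float32(773.0), np.float32(406.0)]
(array([ 0.43722155,  0.01021039, -1.47975235]), np.float64(10.143234252929688))
(array([ 0.43850673,  0.01058503, -1.47832119]), np.float64(4.956770896911621))
(array([ 0.43449678,  0.00789538, -1.4816117 ]), np.float64(2.847473621368408))
bodyonly (array([ 0.43767379,  0.00833631, -1.46916573]), np.float64(16.03325843811035))
```

```bash
cat > plan.py <<'E'
import sys
from h import *
def plan(T,yaw,n,fing):
    s=bot.observe();p=np.array(s['position'])*1e3;y=s['tool_rot'][2];T=np.array(T)*1e3
    print('now',p.round(1),np.round(s['tool_rot'],4),'t',s['clock'],'F',np.round(s['force'],1))
    w=-((yaw-y+np.pi)%(2*np.pi)-np.pi)
    for i in range(n):
        d=(T-p)/(n-i);c,s_=np.cos(y),np.sin(y)
        t=np.round([c*d[0]+s_*d[1],s_*d[0]-c*d[1],-d[2]],1);wz=round(w/(n-i),3)
        print([*t.tolist(),0,0,wz,fing])
        p=p+[c*t[0]+s_*t[1],s_*t[0]-c*t[1],-t[2]];y-=wz;w-=wz
if __name__=='__main__':
    a=[float(v) for v in sys.argv[1:]];plan(a[:3],a[3],int(a[4]),a[5])
E
python3 plan.py .4384 -.002 .18 1.66 16 1
```

```text
now [ 227.  -582.3  303.9] [-3.1415 -0.      0.3717] t 1.5 F [-0.6 -0.1 -0.2]
[25.5, -29.0, 7.7, 0, 0, np.float64(-0.081), 1.0]
[27.7, -26.8, 7.7, 0, 0, np.float64(-0.08), 1.0]
[29.8, -24.5, 7.7, 0, 0, np.float64(-0.081), 1.0]
[31.7, -22.0, 7.8, 0, 0, np.float64(-0.08), 1.0]
[33.4, -19.4, 7.7, 0, 0, np.float64(-0.081), 1.0]
[34.8, -16.7, 7.8, 0, 0, np.float64(-0.08), 1.0]
[36.0, -13.9, 7.7, 0, 0, np.float64(-0.081), 1.0]
[37.0, -10.9, 7.8, 0, 0, np.float64(-0.08), 1.0]
[37.8, -7.9, 7.7, 0, 0, np.float64(-0.081), 1.0]
[38.3, -4.8, 7.8, 0, 0, np.float64(-0.08), 1.0]
[38.6, -1.7, 7.7, 0, 0, np.float64(-0.081), 1.0]
[38.6, 1.4, 7.8, 0, 0, np.float64(-0.08), 1.0]
[38.3, 4.5, 7.7, 0, 0, np.float64(-0.081), 1.0]
[37.9, 7.5, 7.8, 0, 0, np.float64(-0.08), 1.0]
[37.1, 10.6, 7.7, 0, 0, np.float64(-0.081), 1.0]
[36.2, 13.5, 7.8, 0, 0, np.float64(-0.08), 1.0]
```

```bash
python3 -m jog '[[[25.5,-29,7.7,0,0,-0.08,1],[27.7,-26.8,7.7,0,0,-0.08,1],[29.8,-24.5,7.7,0,0,-0.08,1],[31.7,-22,7.8,0,0,-0.08,1],[33.4,-19.4,7.7,0,0,-0.08,1]]]'
python3 -m jog '[[[34.8,-16.7,7.8,0,0,-0.08,1],[36,-13.9,7.7,0,0,-0.08,1],[37,-10.9,7.8,0,0,-0.08,1],[37.8,-7.9,7.7,0,0,-0.08,1],[38.3,-4.8,7.8,0,0,-0.08,1]]]'
python3 -m jog '[[[38.6,-1.7,7.7,0,0,-0.08,1],[38.6,1.4,7.8,0,0,-0.08,1],[38.3,4.5,7.7,0,0,-0.08,1],[37.9,7.5,7.8,0,0,-0.08,1],[37.1,10.6,7.7,0,0,-0.08,1]]]'
python3 -m jog '[[[0,0,0,0,0,0,1]]]'
python3 plan.py .4384 -.002 .13 1.66 3 1
```

```text
clock: 2.0
position: [0.2937, -0.3997, 0.2652]
tool_rot: [3.141, 0.0, 0.775]
force: [1.4, -0.6, 0.4]
grip_width: 0.085
finger_force: 0.0
clock: 2.5
position: [0.3604, -0.2186, 0.2265]
tool_rot: [3.141, 0.0, 1.175]
force: [0.2, 0.1, -0.2]
grip_width: 0.0851
finger_force: 0.0
clock: 3.0
position: [0.4277, -0.0375, 0.1877]
tool_rot: [3.141, 0.0, 1.575]
force: [0.5, -0.5, 0.6]
grip_width: 0.0857
finger_force: 0.0
clock: 3.1
position: [0.4286, -0.0346, 0.1874]
tool_rot: [3.141, -0.002, 1.581]
force: [0.2, -1.3, -0.1]
grip_width: 0.0854
finger_force: 0.0
now [428.6 -34.6 187.4] [ 3.1407e+00 -2.1000e-03  1.5806e+00] t 3.1 F [ 0.2 -1.3 -0.1]
[10.8, 3.4, 19.1, 0, 0, np.float64(-0.026), 1.0]
[10.8, 3.6, 19.1, 0, 0, np.float64(-0.027), 1.0]
[10.6, 4.0, 19.2, 0, 0, np.float64(-0.026), 1.0]
```

```bash
python3 -m jog '[[[10.8,3.4,19.1,0,0,-0.026,1],[10.8,3.6,19.1,0,0,-0.027,1],[10.6,4,19.2,0,0,-0.026,1],[0,0,20,0,0,0,1],[0,0,0,0,0,0,1]]]'
python3 - <<'E'
from h import *
for c in('top','side'):
    f=bot.grab_frame(c);s=bot.observe()
    u=px(f,np.array([.438,.0,.02])).round().astype(int)
    cr=f['img'][max(u[1]-50,0):u[1]+50,max(u[0]-66,0):u[0]+66]
    cv2.imwrite(f'pics/{c}1.png',cv2.resize(cr[:,:,::-1],None,fx=4,fy=4,interpolation=cv2.INTER_CUBIC));print(c,u)
a=cv2.imread('pics/top1.png');b=cv2.imread('pics/side1.png')
h=min(len(a),len(b));cv2.imwrite('pics/c1.png',cv2.resize(np.hstack([a[:h],b[:h]]),None,fx=.74,fy=.74))
E
python3 plan.py .4384 -.002 .078 1.66 2 1
```

```text
clock: 3.6
position: [0.4365, -0.0066, 0.1089]
tool_rot: [-3.139, 0.0, 1.651]
force: [0.4, -0.8, 0.6]
grip_width: 0.0854
finger_force: 0.0
top [313 245]
side [305 205]
now [437.3  -6.8 110.7] [-3.1410e+00  2.0000e-04  1.6504e+00] t 3.7 F [ 0.2  0.6 -0.2]
[2.3, 0.8, 16.4, 0, 0, np.float64(-0.005), 1.0]
[2.4, 0.7, 16.3, 0, 0, np.float64(-0.005), 1.0]
```

View pics/c1.png

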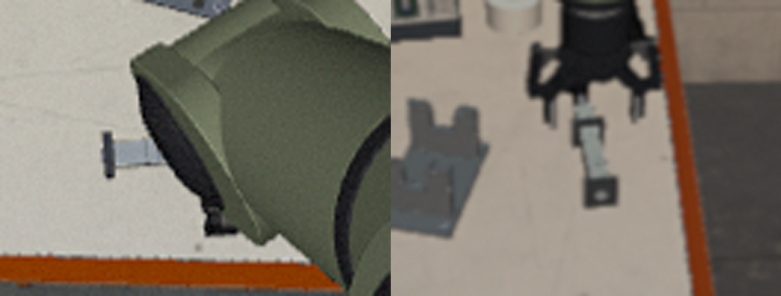

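The side view shows the open fingers straddling the rod near (590,90), so I'll descend and close.

```bash
python3 -m jog '[[[2.3,0.8,16.4,0,0,-0.005,1],[2.4,0.7,16.3,0,0,-0.005,1],[0,0,0,0,0,0,1],[0,0,0,0,0,0,0.5],[0,0,0,0,0,0,0.3]]]' 40
python3 -m jog '[[[0,0,0,0,0,0,0],[0,0,0,0,0,0,0],[0,0,0,0,0,0,0],[0,0,0,0,0,0,0],[0,0,0,0,0,0,0]]]' 40
```

```text
clock: 4.2
position: [0.4389, -0.002, 0.0788]
tool_rot: [3.14, 0.0, 1.66]
force: [0.0, 0.8, 0.0]
grip_width: 0.059
finger_force: 0.0
clock: 4.7
position: [0.4386, -0.0018, 0.0782]
tool_rot: [3.141, 0.0, 1.661]
force: [-1.5, -0.7, 13.3]
grip_width: 0.0213
finger_force: 39.0
```

```bash
python3 -m jog '[[[0,0,-22,0,0,0,0],[0,0,-30,0,0,0,0],[0,0,-30,0,0,0,0],[0,0,-30,0,0,0,0],[0,0,0,0,0,0,0]]]'
python3 plan.py .612 .030 .19 1.329 5 0
```

```text
clock: 5.2
position: [0.4395, -0.0019, 0.1926]
tool_rot: [3.137, 0.001, 1.66]
force: [0.1, -0.0, -3.1]
grip_width: 0.0213
finger_force: 40.8
now [439.5  -1.9 192.6] [3.1370e+00 5.0000e-04 1.6601e+00] t 5.2 F [ 0.1 -0.  -3.1]
[3.3, 34.9, 0.5, 0, 0, np.float64(0.066), 0.0]
[5.6, 34.6, 0.5, 0, 0, np.float64(0.066), 0.0]
[7.8, 34.2, 0.5, 0, 0, np.float64(0.066), 0.0]
[10.1, 33.6, 0.6, 0, 0, np.float64(0.067), 0.0]
[12.3, 32.9, 0.5, 0, 0, np.float64(0.066), 0.0]
```

```bash
python3 -m jog '[[[3.3,34.9,0.5,0,0,0.066,0],[5.6,34.6,0.5,0,0,0.066,0],[7.8,34.2,0.5,0,0,0.066,0],[10.1,33.6,0.6,0,0,0.067,0],[12.3,32.9,0.5,0,0,0.066,0]]]'
python3 -m jog '[[[0,0,0,0,0,0,0],[0,0,0,0,0,0,0]]]'
python3 - <<'E'
from fit import *
C=[]
for c in('side','top'):
    f=bot.grab_frame(c);s=bot.observe();p=s['position'];z=p[2]-.059
    y=s['tool_rot'][2]-np.pi;c0=[p[0]-.012*np.cos(y),p[1]-.012*np.sin(y),y]
    print(p,s['tool_rot'],'exp',np.round(c0,4))
    for q in('pointer','knob','collar_face','tail_face','slot_a','yoke'): print(q,[np.round(d['xyz'],4).tolist() for d in bot.spot_point(q,f) if d['conf']>.4])
    u=px(f,np.array([.6,.03,.1])).round().astype(int)
    im=f['img'].copy()
    C.append(cv2.resize(im[u[1]-55:u[1]+65,u[0]-60:u[0]+60,::-1],None,fx=3.3,fy=3.3,interpolation=cv2.INTER_CUBIC))
    r=region('yoke',f,[.615,.0415,.03])
    if r is not None: print('yoke',r.sum())
cv2.imwrite('pics/c2.png',np.hstack(C))
E
```

```text
clock: 5.7
position: [0.6118, 0.0304, 0.186]
tool_rot: [-3.141, 0.001, 1.327]
force: [-0.1, -0.2, -2.2]
grip_width: 0.0214
finger_force: 40.8
clock: 5.9
position: [0.6105, 0.0305, 0.1857]
tool_rot: [-3.14, 0.001, 1.33]
force: [-0.1, -0.7, -3.3]
grip_width: 0.0213
finger_force: 40.9
[0.61002887 0.03018892 0.18606204] [-3.13989217e+00  9.08727589e-04  1.33051359e+00] exp [ 0.6129  0.0418 -1.8111]
pointer [[0.5627, 0.4868, 0.019], [0.6161, 0.0393, 0.1248]]
knob [[0.4666, 0.4182, 0.0198]]
collar_face [[0.6043, 0.0005, 0.1279], [0.6154, 0.044, 0.0027], [0.5318, 0.4606, 0.0191]]
tail_face [[0.6097, 0.5254, 0.0155], [0.6329, 0.1083, 0.1258]]
slot_a [[0.6046, -0.0074, 0.0454], [0.6322, 0.0873, 0.0459]]
yoke [[0.6156, 0.0445, 0.001]]
yoke 1064.0
[0.61078316 0.03009963 0.18725333] [ 3.14141001e+00 -1.26086547e-05  1.32962128e+00] exp [ 0.6136  0.0418 -1.812 ]
pointer [[0.5646, 0.4895, 0.0153], [0.6139, 0.0465, 0.1305]]
knob [[0.4687, 0.4168, 0.0218]]
collar_face [[0.6059, 0.0015, 0.1241], [0.529, 0.4661, 0.0231]]
tail_face [[0.6256, 0.1021, 0.1236], [0.6137, 0.527, 0.0241]]
slot_a [[0.603, -0.0086, 0.0427], [0.629, 0.0936, 0.045]]
yoke [[0.6185, 0.0403, -0.0014]]
yoke 1170.0
```

View pics/c2.png

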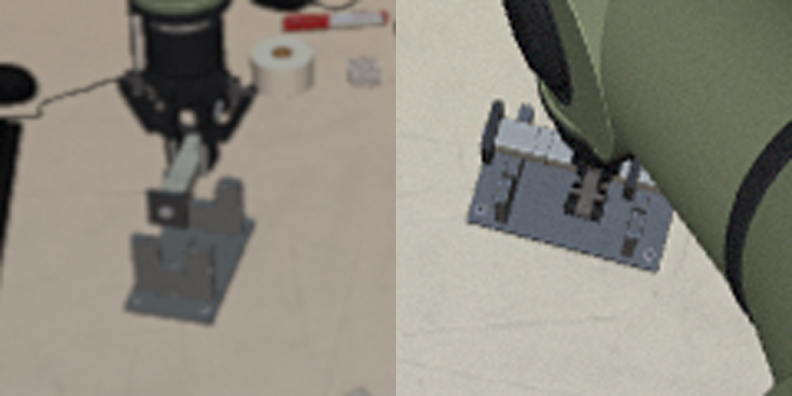

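Run:
```python
from fit import *
import fit as M
f=bot.grab_frame('side')
r=region('yoke',f,[.615,.0415,.03]);p=region('pointer',f,[.614,.06,.12])
print(r.sum(),None if p is None else p.sum())
k=np.ones((420,560),np.float32)
if p is not None: k-=cv2.dilate(p,np.ones((5,5)))
from scipy.optimize import minimize
for p0 in([.614,.041,1.329],[.611,.045,1.31]):
    cost=lambda q:(np.abs(render(f,YOKE,q)-r)*k).sum()
    sim=np.array([p0]+[np.array(p0)+d for d in np.diag([.008,.008,.08])])
    o=minimize(cost,p0,method='Nelder-Mead',options=dict(initial_simplex=sim,xatol=1e-4,fatol=1e-2));print(o.x,o.fun)
# collar/tail cap position: pointer in the hand, masked outside tail-half
if p is not None:
    s=bot.observe();print(s['position'],s['tool_rot'][2])
    P=[BODY[0],BODY[2]]
    half=np.zeros((420,560),np.float32);u=px(f,np.array([.621,.07,.127]))
    half[int(u[1]):]=1
    for z in(.127,):
        cost=lambda q:(np.abs(render(f,BODY,[*q,-1.812],z)-p)*half).sum()
        o=minimize(cost,[.6135,.042],method='Nelder-Mead',options=dict(xatol=1e-4,initial_simplex=[[.6135,.042],[.62,.042],[.6135,.05]]));print('ptr',o.x,o.fun)
```

```text
1023.0 263.0
[0.61557897 0.03875144 1.34980894] 77.25
[0.61576902 0.03892027 1.35332   ] 76.75
[0.61088881 0.03028369 0.18708986] 1.3298064734023418
ptr [0.61148021 0.03585117] 27.3125
```

```bash
python3 plan.py .6127 .030 .15 1.332 4 0; python3 -m jog '[[[0.6,1.7,9,0,0,0,0],[0,0,9,0,0,0,0],[0,0,9,0,0,0,0],[0,0,9,0,0,0,0],[0,0,0,0,0,0,0]]]'
python3 -m jog '[[[0,0,3,0,0,0,0],[0,0,3,0,0,0,0],[0,0,0,0,0,0,0]]]'
python3 -m jog '[[[0,0,3,0,0,0,0],[0,0,3,0,0,0,0],[0,0,0,0,0,0,0]]]'
python3 - <<'E'
from h import *
C=[]
for c in('side','top'):
    f=bot.grab_frame(c)
    u=px(f,np.array([.61,.04,.07])).round().astype(int)
    C.append(cv2.resize(f['img'][u[1]-40:u[1]+40,u[0]-40:u[0]+40,::-1],None,fx=4.9,fy=4.9,interpolation=cv2.INTER_CUBIC))
cv2.imwrite('pics/c3.png',np.hstack(C));print(bot.observe()['moment'])
E
```

```text
now [610.9  30.3 187.1] [-3.1416  0.      1.3298] t 6.85 F [-0.5  1.  -2.9]
[0.0, 0.5, 9.3, 0, 0, np.float64(-0.001), 0.0]
[0.1, 0.4, 9.3, 0, 0, np.float64(-0.0), 0.0]
[0.0, 0.5, 9.2, 0, 0, np.float64(-0.001), 0.0]
[0.1, 0.4, 9.3, 0, 0, np.float64(-0.0), 0.0]
clock: 7.35
position: [0.612, 0.0304, 0.1494]
tool_rot: [-3.139, 0.001, 1.33]
force: [-0.2, 0.6, -1.9]
grip_width: 0.0211
finger_force: 40.8
clock: 7.65
position: [0.6126, 0.0304, 0.1449]
tool_rot: [-3.141, 0.0, 1.33]
force: [-0.1, 0.2, -3.5]
grip_width: 0.021
finger_force: 40.8
clock: 7.95
position: [0.6125, 0.0304, 0.1387]
tool_rot: [-3.141, 0.0, 1.33]
force: [0.6, -0.6, -1.9]
grip_width: 0.0212
finger_force: 40.8
[ 0.01713665  0.02811732 -0.07649475]
```

View pics/c3.png

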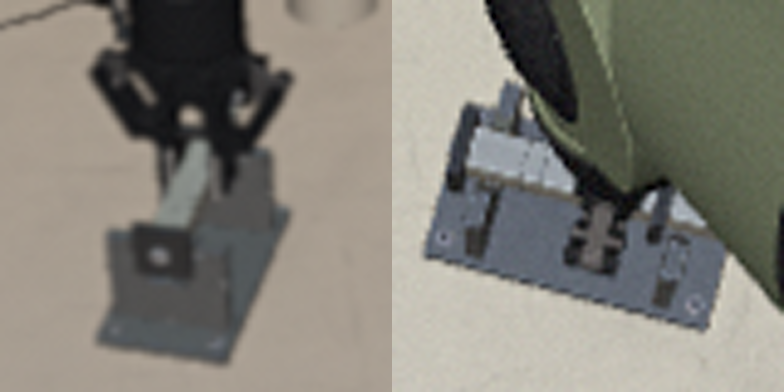

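The side view shows the cap at (162,250) just outside the near plate and the barrel over the slot. In the top view the collar at (660,215) is inside the far plate. There's no contact yet, so I'll keep lowering.

```bash
for i in 1; do python3 -m jog '[[[0,0,2,0,0,0,0],[0,0,2,0,0,0,0],[0,0,0,0,0,0,0]]]'; done
python3 -m jog '[[[0,0,2,0,0,0,0],[0,0,2,0,0,0,0],[0,0,0,0,0,0,0]]]'
python3 -c "
from workcell import bot;print(bot.observe()['moment'])"
```

```text
clock: 8.35
position: [0.613, 0.0304, 0.1351]
tool_rot: [3.141, -0.0, 1.33]
force: [3.7, -0.4, -3.4]
grip_width: 0.0214
finger_force: 40.7
clock: 8.65
position: [0.6131, 0.0304, 0.131]
tool_rot: [3.141, -0.0, 1.329]
force: [4.3, -2.0, -0.4]
grip_width: 0.0213
finger_force: 41.2
[-0.08480931 -1.00734857 -0.32660968]
```

```bash
python3 -m jog '[[[0,1,0,0,0,0.012,0],[0,0,0,0,0,0,0]]]'
python3 -c "
from workcell import bot;print(bot.observe()['moment'])"
python3 -m jog '[[[0,0,2,0,0,0,0],[0,0,2,0,0,0,0],[0,0,0,0,0,0,0]]]'
python3 -c "
from workcell import bot;print(bot.observe()['moment'])"
```

```text
clock: 8.85
position: [0.6133, 0.0303, 0.1308]
tool_rot: [-3.141, 0.0, 1.317]
force: [-1.0, -0.1, -1.7]
grip_width: 0.0211
finger_force: 40.9
[ 0.05449699 -0.11845234  0.04280876]
clock: 9.15
position: [0.6133, 0.0303, 0.1266]
tool_rot: [-3.141, 0.0, 1.318]
force: [-0.1, -0.3, -2.3]
grip_width: 0.0213
finger_force: 40.9
[ 0.0369357   0.08529936 -0.01331182]
```

Free in the slot; lower to the floors.

```bash
python3 -m jog '[[[0,0,3,0,0,0,0],[0,0,3,0,0,0,0],[0,0,3,0,0,0,0],[0,0,0,0,0,0,0]]]'
python3 -m jog '[[[0,0,1.5,0,0,0,0],[0,0,1,0,0,0,0],[0,0,0,0,0,0,0]]]'
python3 -c "
from workcell import bot;print(bot.observe()['moment'])"
```

```text
clock: 9.55
position: [0.6134, 0.0302, 0.1176]
tool_rot: [-3.141, 0.0, 1.318]
force: [0.5, 0.2, -2.2]
grip_width: 0.021
finger_force: 40.9
clock: 9.85
position: [0.6136, 0.0302, 0.1155]
tool_rot: [-3.141, 0.0, 1.318]
force: [-0.0, -0.0, -2.4]
grip_width: 0.0213
finger_force: 40.9
[ 0.05911053 -0.04790896 -0.02854836]
```

```bash
python3 -m jog '[[[0,0,1,0,0,0,0],[0,0,0.5,0,0,0,0],[0,0,0,0,0,0,0]]]'
python3 -m jog '[[[0,0,0.7,0,0,0,0],[0,0,0,0,0,0,0]]]'
```

```text
clock: 10.15
position: [0.6138, 0.0303, 0.1144]
tool_rot: [3.141, -0.0, 1.318]
force: [-1.7, -0.4, 2.6]
grip_width: 0.0212
finger_force: 41.7
clock: 10.35
position: [0.6138, 0.0302, 0.1143]
tool_rot: [3.141, 0.0, 1.318]
force: [-5.0, 0.6, 16.0]
grip_width: 0.0212
finger_force: 43.3
```

```bash
python3 -m jog '[[[0,0,-0.8,0,0,0,0],[0,0,0,0,0,0,0.5],[0,0,0,0,0,0,1],[0,0,0,0,0,0,1],[0,0,0,0,0,0,1]]]'
python3 -m jog '[[[0,0,-20,0,0,0,1],[0,0,-30,0,0,0,1],[0,0,-30,0,0,0,1],[0,0,-30,0,0,0,1],[0,0,0,0,0,0,1]]]'
python3 - <<'E'
from h import *
C=[]
for c in('side','top'):
    f=bot.grab_frame(c)
    for q in('pointer','knob','collar_face','tail_face','mouth','slot_a'): print(q,[np.round(d['xyz'],4).tolist() for d in bot.spot_point(q,f) if d['conf']>.4 and d['xyz'][1]<.3])
    u=px(f,np.array([.605,.02,.06])).round().astype(int)
    C.append(cv2.resize(f['img'][u[1]-45:u[1]+45,u[0]-45:u[0]+45,::-1],None,fx=4.4,fy=4.4,interpolation=cv2.INTER_CUBIC))
cv2.imwrite('pics/c4.png',np.hstack(C))
E
```

```text
clock: 10.85
position: [0.6137, 0.0302, 0.1141]
tool_rot: [-3.142, -0.0, 1.318]
force: [-0.6, -0.3, -1.0]
grip_width: 0.0777
finger_force: 0.0
clock: 11.35
position: [0.6151, 0.0304, 0.228]
tool_rot: [3.136, -0.002, 1.318]
force: [1.4, -0.0, -0.2]
grip_width: 0.0856
finger_force: 0.0
pointer [[0.618, 0.0408, 0.055], [0.6052, -0.0081, 0.0445]]
knob [[0.5897, -0.073, 0.0543]]
collar_face [[0.6058, 0.0002, 0.0534]]
tail_face [[0.6383, 0.1064, 0.0554]]
mouth [[0.5936, -0.0383, 0.0541]]
slot_a [[0.6041, -0.0046, 0.0433]]
pointer [[0.6146, 0.044, 0.0571]]
knob []
collar_face [[0.6058, 0.0028, 0.0512]]
tail_face [[0.6334, 0.1033, 0.052]]
mouth [[0.5979, -0.0357, 0.0577]]
slot_a [[0.6289, 0.0941, 0.0456], [0.6067, -0.0091, 0.0441]]
```

View pics/c4.png

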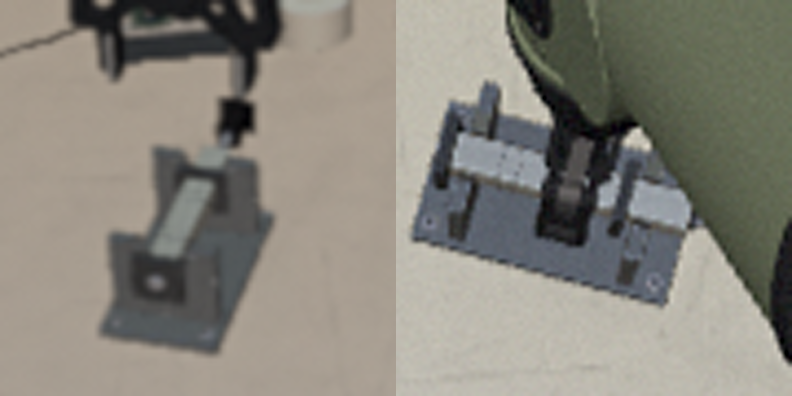

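The pointer is seated: the side view shows the barrel in both slots, the cap at (155,275) outside the near plate, and the knob at (237,115) clear past the far plate.

```bash
python3 plan.py .5873 -.0720 .165 1.318 4 1
```

```text
now [613.6  30.2 224.1] [-3.1415  0.      1.3178] t 12.05 F [ 0.1  0.3 -0.4]
[-26.4, 0.0, 14.8, 0, 0, np.float64(-0.0), 1.0]
[-26.4, 0.0, 14.8, 0, 0, np.float64(-0.0), 1.0]
[-26.4, 0.0, 14.8, 0, 0, np.float64(-0.0), 1.0]
[-26.4, 0.1, 14.7, 0, 0, np.float64(-0.0), 1.0]
```

```bash
python3 -m jog '[[[-26.4,0,14.8,0,0,0,1],[-26.4,0,14.8,0,0,0,1],[-26.4,0,14.8,0,0,0,1],[-26.4,0,14.7,0,0,0,1],[0,0,0,0,0,0,1]]]'
python3 -m jog '[[[0,0,20,0,0,0,1],[0,0,20,0,0,0,1],[0,0,14,0,0,0,1],[0,0,0,0,0,0,1],[0,0,0,0,0,0,1]]]'
python3 - <<'E'
from h import *
s=bot.observe();print(s['position'])
f=bot.grab_frame('side')
for q in('knob','mouth'): print(q,[(np.round(d['xyz'],4).tolist(),round(d['conf'],2)) for d in bot.spot_point(q,f) if d['xyz'][1]<.3])
u=px(f,np.array([.59,-.05,.06])).round().astype(int)
cv2.imwrite('pics/c5.png',cv2.resize(f['img'][u[1]-45:u[1]+45,u[0]-45:u[0]+45,::-1],None,fx=5,fy=5,interpolation=cv2.INTER_CUBIC))
E
```

```text
clock: 12.55
position: [0.5856, -0.076, 0.1633]
tool_rot: [-3.139, 0.002, 1.313]
force: [0.7, -0.2, -0.1]
grip_width: 0.0856
finger_force: 0.0
clock: 13.05
position: [0.5875, -0.0717, 0.1115]
tool_rot: [3.142, -0.0, 1.318]
force: [0.4, -0.3, -0.7]
grip_width: 0.0854
finger_force: 0.0
[ 0.58747249 -0.07171336  0.11147724]
knob [([0.5965, -0.0365, 0.0556], 0.61), ([0.5892, -0.0717, 0.0544], 0.48)]
mouth [([0.597, -0.0357, 0.0573], 0.64)]
```

View pics/c5.png

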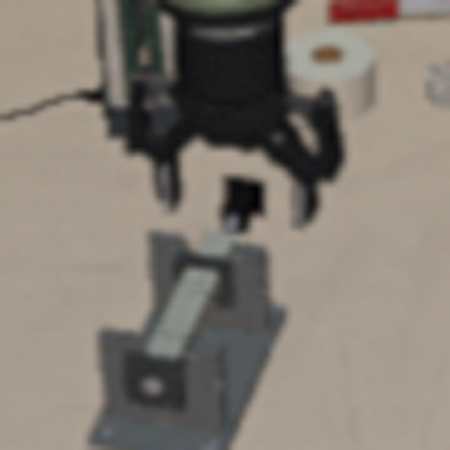

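The side view shows the open fingers at (168,195) and (303,205) on either side of the knob at (243,195). Next I close on it.

```bash
python3 -m jog '[[[0,0,0,0,0,0,0.5],[0,0,0,0,0,0,0.3],[0,0,0,0,0,0,0],[0,0,0,0,0,0,0],[0,0,0,0,0,0,0]]]' 70
python3 -m jog '[[[0,0,0,0,0,0,0],[0,0,0,0,0,0,0]]]'
python3 -m jog '[[[-1,0,0,0,0,0,0],[-1,0,0,0,0,0,0],[0,0,0,0,0,0,0]]]'
python3 -m jog '[[[-1,0,0,0,0,0,0],[0,0,0,0,0,0,0]]]'
python3 -m jog '[[[-1,0,0,0,0,0,0],[0,0,0,0,0,0,0]]]'
```

```text
clock: 13.7
position: [0.5873, -0.0721, 0.1112]
tool_rot: [3.142, -0.0, 1.318]
force: [-0.1, -0.1, 3.2]
grip_width: 0.0171
finger_force: 70.0
clock: 13.9
position: [0.5872, -0.0721, 0.1112]
tool_rot: [3.142, 0.0, 1.318]
force: [-0.7, 0.4, 2.7]
grip_width: 0.0166
finger_force: 70.0
clock: 14.2
position: [0.5868, -0.0739, 0.1112]
tool_rot: [3.141, -0.0, 1.318]
force: [0.8, 2.4, 2.4]
grip_width: 0.0165
finger_force: 70.0
clock: 14.4
position: [0.5865, -0.0749, 0.1112]
tool_rot: [3.141, -0.0, 1.318]
force: [1.4, 1.5, 2.5]
grip_width: 0.0163
finger_force: 70.0
clock: 14.6
position: [0.5862, -0.076, 0.1111]
tool_rot: [3.142, 0.0, 1.318]
force: [0.2, 2.8, 2.8]
grip_width: 0.017
finger_force: 70.0
```

```bash
for k in 1; do python3 -m jog '[[[-1,0,0,0,0,0,0],[0,0,0,0,0,0,0]]]'
python3 -m jog '[[[-1,0,0,0,0,0,0],[0,0,0,0,0,0,0]]]'
python3 -m jog '[[[-1,0,0,0,0,0,0],[0,0,0,0,0,0,0]]]'
python3 -m jog '[[[-1,0,0,0,0,0,0],[0,0,0,0,0,0,0]]]'
python3 -m jog '[[[-1,0,0,0,0,0,0],[0,0,0,0,0,0,0]]]'; done | grep -E 'posi|force:'
```

```text
position: [0.586, -0.0769, 0.1111]
force: [2.0, 3.4, 3.1]
finger_force: 70.0
position: [0.5857, -0.0779, 0.1111]
force: [0.8, 4.0, 3.5]
finger_force: 70.0
position: [0.5855, -0.0789, 0.1111]
force: [1.9, 4.4, 3.5]
finger_force: 70.0
position: [0.5852, -0.0799, 0.1111]
force: [1.8, 3.3, 3.3]
finger_force: 70.0
position: [0.5849, -0.0809, 0.1111]
force: [1.0, 4.0, 2.6]
finger_force: 70.0
```

```bash
python3 -m jog '[[[-14,0,0,0,0,0,0],[-14,0,0,0,0,0,0],[-14,0,0,0,0,0,0],[-14,0,0,0,0,0,0],[0,0,0,0,0,0,0]]]'
python3 -m jog '[[[-10,0,0,0,0,0,0],[-6,0,0,0,0,0,0],[0,0,0,0,0,0,0],[0,0,0,0,0,0,0]]]'
python3 - <<'E'
from h import *
C=[];a=[]
for c in('side','top'):
    f=bot.grab_frame(c)
    for q in('knob','mouth','collar_face','tail_face'): print(q,[(np.round(d['xyz'],4).tolist(),round(d['conf'],2)) for d in bot.spot_point(q,f) if d['xyz'][1]<.3])
    u=px(f,np.array([.59,-.05,.06])).round().astype(int)
    C.append(cv2.resize(f['img'][u[1]-35:u[1]+35,u[0]-35:u[0]+35,::-1],None,fx=5.6,fy=5.6,interpolation=cv2.INTER_CUBIC))
    s=bot.observe();a.append(s['force']);
cv2.imwrite('pics/c6.png',np.hstack(C));s=bot.observe();print(s['position'],s['grip_width'],np.mean(a,0))
E
```

```text
clock: 16.1
position: [0.5705, -0.1364, 0.111]
tool_rot: [-3.141, 0.0, 1.316]
force: [2.7, 7.7, 2.7]
grip_width: 0.0169
finger_force: 70.0
clock: 16.5
position: [0.5672, -0.1497, 0.1111]
tool_rot: [3.141, -0.001, 1.318]
force: [3.3, 8.1, 1.4]
grip_width: 0.0171
finger_force: 69.8
knob [([0.5668, -0.1492, 0.0534], 0.47)]
mouth [([0.595, -0.0402, 0.0526], 0.97)]
collar_face [([0.6042, -0.0049, 0.0546], 0.76)]
tail_face [([0.6332, 0.0985, 0.0577], 0.71)]
knob [([0.5679, -0.1493, 0.0534], 0.75)]
mouth [([0.5949, -0.0417, 0.061], 0.8)]
collar_face [([0.6024, -0.0019, 0.0542], 0.58)]
tail_face [([0.6311, 0.0982, 0.0526], 0.68), ([0.5664, -0.1496, 0.0513], 0.54)]
[ 0.56720924 -0.14947227  0.11102165] 0.01675355483081244 [3.97993572 8.46106533 0.46839328]
```

View pics/c6.png

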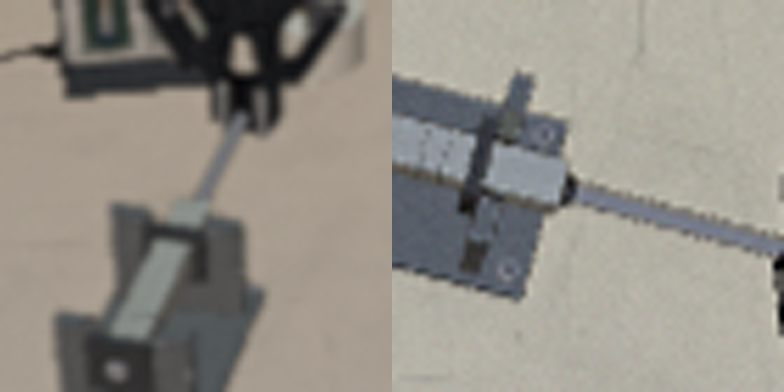

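The top view now shows the whole rod: barrel end near (565,185), a dark bushing or ring at (570,188), bright rod after it, and the collar at (475,170) against the plate. I'll read the intensity profile along the rod axis.

```bash
cat > prof.py <<'E'
from h import *
def prof(n=4):
    fs=[bot.grab_frame('top') for _ in range(n)]
    f=fs[0];im=np.mean([g['img'].astype(np.float32).mean(2) for g in fs],0)
    s=bot.observe();p=np.array(s['position']);d=-np.array([np.cos(1.318),np.sin(1.318),0]);nrm=np.array([d[1],-d[0],0])
    a=np.array([p[0],p[1],.055]);a[2]=.055
    t=np.arange(-120,-13,1.)   # mm relative to tcp along axis
    best=[]
    for off in np.arange(-4,4.1,2):
        X=a+t[:,None]*d/1e3+off*nrm/1e3
        u=px(f,X).astype(np.float32)
        best.append(cv2.remap(im,u[None,:,0],u[None,:,1],cv2.INTER_CUBIC)[0])
    F=np.mean([bot.observe()['force']],0)
    print('pos',p.round(4),'clock',s['clock'],'F',np.round(F,1))
    B=np.array(best)
    print('t   ',t[::2][:28].astype(int).tolist())
    for r in B: print(r[::2][:28].astype(int).tolist())
prof()
E
python3 prof.py
```

```text
pos [ 0.5672 -0.1495  0.111 ] clock 17.2 F [ 3.6  8.6 -0.1]
t    [-120, -118, -116, -114, -112, -110, -108, -106, -104, -102, -100, -98, -96, -94, -92, -90, -88, -86, -84, -82, -80, -78, -76, -74, -72, -70, -68, -66]
[148, 151, 162, 99, 25, 39, 95, 136, 129, 116, 121, 112, 116, 125, 124, 117, 126, 132, 120, 123, 118, 121, 130, 118, 120, 117, 112, 126]
[150, 153, 151, 102, 44, 34, 87, 136, 126, 123, 123, 120, 120, 125, 123, 120, 122, 123, 120, 122, 123, 123, 124, 123, 123, 121, 119, 123]
[152, 156, 142, 92, 58, 42, 83, 134, 128, 128, 127, 125, 128, 129, 127, 127, 127, 125, 125, 125, 127, 127, 126, 127, 126, 128, 126, 127]
[154, 159, 153, 90, 50, 51, 90, 125, 126, 118, 118, 125, 129, 123, 121, 120, 121, 127, 125, 123, 123, 122, 125, 122, 123, 124, 126, 127]
[157, 160, 167, 94, 39, 62, 105, 132, 123, 109, 125, 126, 106, 98, 119, 131, 131, 117, 107, 126, 124, 120, 129, 110, 127, 132, 117, 111]
```

```bash
python3 -m jog '[[[-3,0,0,0,0,0,0],[0,0,0,0,0,0,0],[0,0,0,0,0,0,0]]]' | grep -E '^posi'; python3 prof.py;  python3 -m jog '[[[-3,0,0,0,0,0,0],[0,0,0,0,0,0,0],[0,0,0,0,0,0,0]]]' | grep -E '^posi'; python3 prof.py
```

```text
position: [0.5664, -0.1524, 0.111]
pos [ 0.5665 -0.1524  0.111 ] clock 17.7 F [3.3 9.9 0.2]
t    [-120, -118, -116, -114, -112, -110, -108, -106, -104, -102, -100, -98, -96, -94, -92, -90, -88, -86, -84, -82, -80, -78, -76, -74, -72, -70, -68, -66]
[155, 141, 53, 26, 44, 66, 94, 116, 120, 116, 111, 122, 125, 121, 119, 132, 126, 119, 121, 116, 129, 127, 117, 121, 112, 119, 127, 123]
[150, 136, 71, 33, 25, 27, 89, 129, 123, 121, 120, 122, 123, 123, 120, 123, 122, 121, 122, 122, 124, 124, 121, 123, 121, 121, 123, 122]
[153, 122, 74, 49, 29, 27, 90, 142, 128, 127, 127, 128, 126, 126, 126, 126, 128, 127, 126, 126, 127, 127, 126, 125, 125, 126, 127, 126]
[162, 123, 62, 48, 12, 18, 80, 131, 120, 121, 129, 126, 121, 119, 119, 125, 128, 124, 122, 122, 125, 125, 120, 123, 124, 126, 124, 119]
[167, 136, 55, 47, 45, 64, 80, 111, 120, 127, 118, 98, 108, 126, 133, 129, 108, 111, 127, 117, 129, 119, 114, 132, 126, 115, 111, 117]
position: [0.5657, -0.1553, 0.111]
pos [ 0.5657 -0.1552  0.111 ] clock 18.2 F [3.8 8.6 0.2]
t    [-120, -118, -116, -114, -112, -110, -108, -106, -104, -102, -100, -98, -96, -94, -92, -90, -88, -86, -84, -82, -80, -78, -76, -74, -72, -70, -68, -66]
[102, 32, 60, 65, 41, 50, 102, 121, 114, 114, 125, 122, 117, 125, 130, 119, 122, 118, 119, 130, 119, 118, 116, 111, 124, 125, 119, 117]
[104, 50, 77, 54, 9, 32, 88, 120, 123, 120, 123, 122, 121, 122, 122, 120, 122, 121, 122, 125, 122, 120, 120, 120, 122, 123, 121, 119]
[93, 60, 81, 68, 14, 35, 93, 132, 127, 128, 127, 125, 126, 126, 126, 126, 124, 125, 127, 126, 125, 123, 126, 127, 127, 127, 125, 124]
[89, 56, 61, 48, 14, 31, 83, 128, 125, 128, 122, 121, 120, 121, 126, 123, 121, 122, 122, 124, 120, 122, 124, 125, 127, 124, 117, 118]
[96, 49, 66, 72, 30, 13, 67, 126, 130, 109, 98, 121, 131, 131, 116, 104, 123, 124, 121, 128, 108, 126, 133, 117, 112, 113, 123, 131]
```

Run:
```python
from h import *
f=bot.grab_frame('top');u=px(f,np.array([.59,-.05,.06])).round().astype(int)
cv2.imwrite('pics/c7.png',cv2.resize(f['img'][u[1]-30:u[1]+30,u[0]-45:u[0]+45,::-1],None,fx=8,fy=8,interpolation=cv2.INTER_CUBIC))
```

```text
(no output)
```

View pics/c7.png

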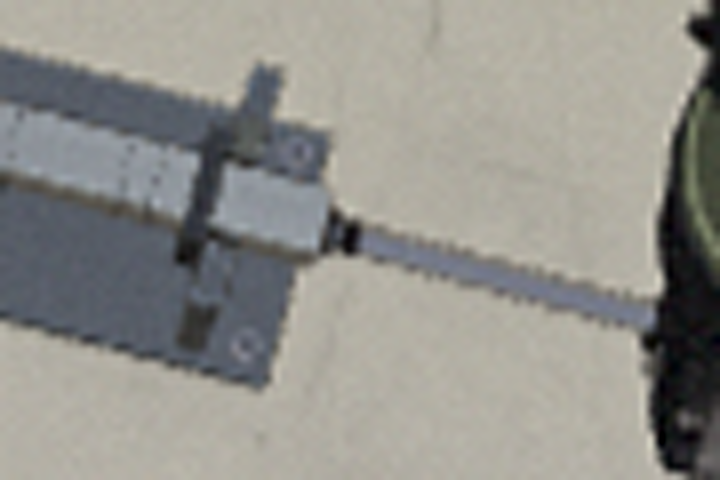

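The ring at (350,237) is fully out, with a thin lighter gap at (340,235) behind it next to the bushing. The collar at (205,190) is against the plate, so I'm handing the job in.

```bash
python3 -c "
from workcell import bot;print(bot.job_done())"
```

```text
the job is handed in; nothing more can be done
None
```

The job is handed in: the pointer is seated in the yoke with its collar against the plate, and the gripper is holding the knob with the ring mark about 2 mm clear of the mouth (estimated from the top camera). No verdict came back.

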